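Mix the red paint on the touch mixer and serve it on the dish

ROBOT

A 6-joint arm with a two-finger parallel gripper is mounted at the origin on the work surface. World frame = base frame: x ahead of the robot, y to its left, z up, the work surface at z = 0. Lengths are in m, angles in rad, forces in N, time in s.
With the tool pointing down it reaches from about 0.3 to 0.775 m from the base axis. Payload 14.6 kg.
Tool frame: the origin (TCP) lies at the very end of the fingers, on their centre line; the grasp point (between the pads) lies 19 mm behind it (ctrl.hold_point_z is the distance from the TCP to the grasp point, in m); x points along the fingers, y is the direction in which the jaws open and shut, and the axes are right-handed (so a half turn about x gives the same grasp; the last joint's range is limited). The gripper opens to 94 mm and grips with 3 to 60 N. Pads are 16 mm wide; open, the fingers measure 119 mm over their backs; the gripper's body (75 mm by 177 mm) begins 78 mm behind the grasp point.
Start: joints at [1.129, 0.3, 1.521, -0, 1.321, -0.067], TCP at [0.201, 0.512, 0.205] pointing down, gripper open.
Joint ranges: [-3.03, 3.03], [-0.79, 2.21], [0.23, 2.52], [-1.04, 4.18], [0, 3.07], [-2.55, 2.55]. Speed limits (rad/s): [2.22, 2.22, 2.57, 3.14, 3.14, 3.14].

INTERFACE

Orientations are given as [roll, pitch, yaw] about the fixed x, y, z axes, in that order (R = Rz(yaw) Ry(pitch) Rx(roll)).
In Python, from station import get_obs, camera, ticket, ctrl gives the robot as it stands.
- The arm moves only by the tool step_arm, never from a script. Its argument "motion" is a list that holds one entry, the list of rows, each a list of 6 numbers: the shift along the tool's x, y, z in m, then the turn, a rotation vector about the tool's x, y, z in degrees. A call has 1 to 12 rows; each row shifts and turns the commanded pose from where the row before left it, along the tool's axes as they then stand; what a row does not reach is not made up. A row lasts 1/8 s, in which the tool goes at most 62.5 mm and 10.7 degrees, less where a joint would pass 70% of its speed; a pose out of reach is approached as far as the arm can. A call is refused whole if a number of a shift passes 0.0625 or a number of a turn 10.7, either way. A call with a gripper value outside its range is refused whole. "fingers" is the finger opening in m, from 0 to 0.094, set as the call begins (left out, the last holds). The fingers move at their own pace and stop on an object; "squeeze" is the grip in N (left out, the last holds). Time passes only in rows, so rows that do not move let the fingers close. It gives the time, the measured TCP pose, the force and the opening at its end, in the units of the state.
- get_obs(): the state, without advancing time (a new reading comes with each control period).
- camera(name): name is "scene" or "top"; returns a dict with "pixels" (384x512x3 uint8, red, green, blue), "fx", "fy", "cx", "cy" (pixels), "extrinsics" (4x4, takes a point from world to camera coordinates). Camera axes: x right, y up, looking along -z (the intrinsics and any distortion apply to the point x, -y, -z); pixel columns grow to the right and rows downward; lengths in m; the calibration is good to about 2 mm. A picture is of the moment at which its call begins. There is no depth.
- ticket.hand_in(): hands the job in, once; it reports no verdict.
The state is a dict: "time_s": time; "qpos": joint angles; "joint_vel": joint speeds; "tau": joint torques, N m; "ee_pos": TCP position; "eef_rot": TCP orientation; "force": force on the tool from outside, world axes, zero at the start; "moment": the same for the moment, N m; "grip_width": finger opening in m.
Only numpy, scipy, OpenCV 4.12 (cv2) and the standard library are available. Lean on these libraries where they do the work, as an engineer would, in place of code of your own. Each camera call takes 0.05 s, during which the arm holds its last target.

TASK

The red paint has settled: take the red jar, hold it upright in the middle of the mixer's sprung rubber pad, press it down until the pad is fully depressed and keep it there for about two seconds, without slamming. Then set the jar down gently, upright, standing wholly on the round white dish next to the painting, and let go. Leave the green and yellow jars where they are.

Things in the scene. Friction and masses are not known exactly. Their poses are not given: they have to be found in the camera images.
- red_jar: closed rigid paint jar, red, white paper band low on its side; 50 mm diameter, 86 mm high: straight body (0 to 64 mm up), groove 4 mm high and 1.5 mm deep, lid of the same 50 mm (68 to 86 mm up); 140 to 280 g. Origin at the centre of its underside, z up. Stands on a low wooden board (120 x 290 x 12 mm) in a row with the two other jars, about 100 mm apart, in any of the three places
- green_jar: same jar in green, not to be disturbed. Origin at the centre of its underside
- yellow_jar: same jar in yellow, not to be disturbed. Origin at the centre of its underside
- pad_top (a point): centre of the top face of the mixer's pad, moving with the pad; z up. The pad is a flat black rubber disc, 72 mm diameter, with a thin orange circle, on a white mixer housing (150 x 130 mm, 58 mm high, fixed to the table). Released, the pad top is 84 mm above the table, 16 mm above the grey collar (86 mm diameter) round its stem; it sinks straight down 12 mm to a hard stop, 72 mm above the table, and springs back when released
- pad (a joint): travel of the pad, m: 0 released, 0.012 fully depressed. The spring starts to give at about 3.5 N (a jar's weight alone does not depress it) and takes about 10.5 N at the stop, the weight of what stands on it included; lightly damped
- dish_top (a point): centre of the top face of the flat round dish of white porcelain with a thin blue line at its edge, 96 mm diameter, 8 mm high, fixed to the table; z up
There are look-alikes about, which are no part of the job. There is more than one size of the red_jar; the one meant has the size given above. Of the things that look like the part that bears pad_top, take the one that is nearest to the robot's base at the start.

How it is judged:
On the way:
1. the red jar, upright and within 15 mm of the pad's centre, keeps the mixer pad fully depressed (at least 10.5 of its 12 mm) for 1.5 s (value of joint pad above 0.0105 m and contact force between red_jar and pad above 3 N and horizontal distance between red_jar and pad_top below 0.015 m and angle between red_jar's own z axis and vertical below 0.15 rad), for 1.5 s.
At the end, for the whole second after the job is handed in: the red jar stands at rest and upright (within 0.1 rad) on the white dish, its centre within 23 mm of the dish's centre so that it stands wholly on it, its underside within 4 mm of the dish's top; the mixer pad is released (under 3 mm down) (horizontal distance between red_jar and dish_top below 0.023 m and z of red_jar in the frame of dish_top between -0.004 and 0.004 m and angle between red_jar's own z axis and vertical below 0.1 rad and linear speed of red_jar below 0.02 m/s and value of joint pad below 0.003 m); the robot touches nothing.
It fails at once if the green jar or the yellow jar is moved by more than 30 mm (distance of any of green_jar, yellow_jar from where it was at the start of the episode above 0.03 m).
It fails at once if the red jar is dropped or thrown (faster than 0.5 m/s with no finger on it, a fall of about 13 mm) (linear speed of red_jar above 0.5 m/s and contact force between the fingers and red_jar below 0.1 N).
It fails at once if the red jar is slammed on the pad (more than 70 N) (contact force between red_jar and pad above 70 N).
It also fails if it takes over 61 s, if anything falls off the work surface, if the arm or the gripper's body presses on something with over 40 N, if the wrist force passes 120 N, or if a joint passes its speed limit or range.

## Working session

There is one attempt and no reset: what is moved stays moved. The work goes in short steps, Python scripts to look and compute and a tool call to move; the robot and the scene stay as the last step left them, time stands still between calls to the robot, and variables do not carry over. Pictures are saved under pics/ and viewed, and the job is handed in when it is done.

Besides the shell and the picture viewer there is one more tool, called after "Call:" as a command line: name --argument value ..., lists and objects as JSON in quotes. step_arm: Moves the arm, as the interface text tells. Its arguments: {"type":"object","properties":{"motion":{"type":"array","items":{"type":"array","items":{"type":"array","items":{"type":"number"}}}},"fingers":{"type":"number"},"squeeze":{"type":"number"}},"required":["motion"]}

```bash
mkdir -p pics; ls; python3 - <<'E'
from station import get_obs,camera,ctrl
import cv2,pickle
print(get_obs(),ctrl.hold_point_z)
d={}
for n in("scene","top"):
    c=camera(n);d[n]=c
    cv2.imwrite(f"pics/{n}0.png",c["pixels"][:,:,::-1])
    print(n,c["fx"],c["fy"],c["cx"],c["cy"],c["extrinsics"],[k for k in c])
pickle.dump(d,open("c0.pkl","wb"))
E
```

```text
pics
{'time_s': 0.0, 'qpos': array([ 1.12940608e+00,  3.00464208e-01,  1.52157086e+00, -1.21175032e-05,
        1.32071090e+00, -6.66094818e-02]), 'joint_vel': array([ 0.00152072,  0.00067508, -0.00195983, -0.00123157,  0.00248507,
        0.00044107]), 'tau': array([ 2.85758881e-05, -5.31808376e+01, -3.52727509e+01,  7.08881859e-02,
        2.45351106e-02, -1.30594403e-04]), 'ee_pos': array([0.2012361 , 0.51158186, 0.20489444]), 'eef_rot': array([-1.62722933,  1.56964295, -2.00200709]), 'force': array([-0.23794638,  0.12556082,  0.22339301]), 'moment': array([ 0.00768312,  0.00885299, -0.03071017]), 'grip_width': 0.09382645943083708} 0.0188
scene 490.842253484103 490.842253484103 265.70262735861195 188.72496045142196 [[ 0.21442305  0.97662066 -0.01532452 -0.14464984]
 [-0.74934626  0.17454657  0.63875949  0.36528372]
 [ 0.62650055 -0.12548139  0.76925385 -1.6280465 ]
 [ 0.          0.          0.          1.        ]] ['pixels', 'fx', 'fy', 'cx', 'cy', 'extrinsics']
top 493.3787357130108 493.3787357130108 249.36382257386182 189.41606285835837 [[ 0.01616344 -0.99984448  0.00705439  0.03109925]
 [ 0.98202903  0.01720148  0.18794436 -0.5303557 ]
 [-0.18803648  0.00388979  0.98215434 -1.55178137]
 [ 0.          0.          0.          1.        ]] ['pixels', 'fx', 'fy', 'cx', 'cy', 'extrinsics']
```

View pics/scene0.png

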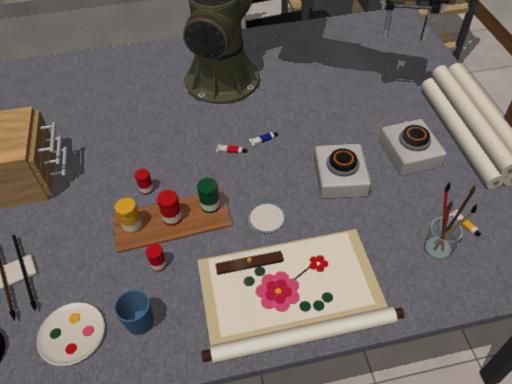

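View pics/top0.png

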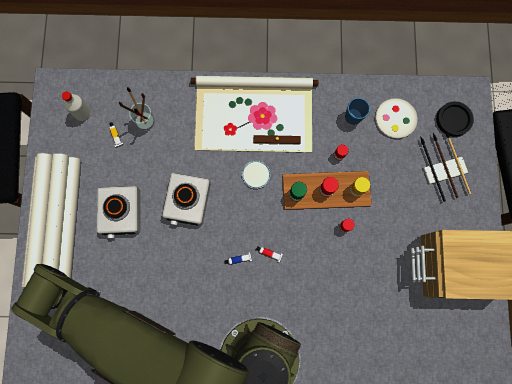

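The scene image shows the red jar at (170,205) on the board between yellow (128,213) and green (208,193). There are smaller red jars at (144,180) and (155,257). There are mixers at (342,165) and (415,143), and the dish is at (267,218). In the top image, red is at (330,186), the mixers at (185,195) and (115,207), and the dish at (256,175).

```bash
cat > h.py <<'E'
import numpy as np,cv2,pickle
def ray(c,u,v):
    E=c["extrinsics"];R=E[:3,:3];t=E[:3,3]
    d=np.array([(u-c["cx"])/c["fx"],-(v-c["cy"])/c["fy"],-1.]);return -R.T@t,R.T@d
def onz(c,u,v,z):
    o,d=ray(c,u,v);return (o+d*(z-o[2])/d[2])
def proj(c,p):
    q=c["extrinsics"]@np.append(p,1.);return np.array([c["cx"]+c["fx"]*q[0]/-q[2],c["cy"]-c["fy"]*q[1]/-q[2]])
E
python3 - <<'E'
from h import *
d=pickle.load(open("c0.pkl","rb"))
print([proj(d[n],[.201,.512,.205]) for n in d])
S,T=d["scene"],d["top"]
for n,us,ut,z in [("red",(169,197),(330,186),.098),("g",(208,184),(299,190),.098),("y",(127,206),(362,186),.098),("s1",(143,174),(342,151),.06),("s2",(155,250),(348,225),.06),("m1",(343,161),(185,195),.084),("m2",(415,136),(115,207),.084),("dish",(267,217),(256,175),.008)]:
    o1,d1=ray(S,*us);o2,d2=ray(T,*ut)
    A=np.c_[d1,-d2];k=np.linalg.lstsq(A,o2-o1,rcond=None)[0]
    print(n,onz(S,*us,z).round(3),onz(T,*ut,z).round(3),((o1+d1*k[0]+o2+d2*k[1])/2).round(3))
a=[cv2.resize(S["pixels"][160:280,100:240],None,fx=4,fy=4,interpolation=2),cv2.resize(S["pixels"][110:230,310:450],None,fx=4,fy=4,interpolation=2)]
cv2.imwrite("pics/cs.png",cv2.resize(np.vstack(a),None,fx=.6,fy=.6)[:,:,::-1])
a=[cv2.resize(T["pixels"][140:240,280:380],None,fx=4,fy=4,interpolation=2),cv2.resize(T["pixels"][140:240,90:290],None,fx=4,fy=4,interpolation=2)]
cv2.imwrite("pics/ct.png",cv2.resize(np.hstack(a),(800,267))[:,:,::-1])
E
```

```text
[array([403.45555516,  37.15929329]), array([ 79.90549604, 291.07555549])]
red [ 0.549 -0.209  0.098] [ 0.536 -0.214  0.098] [ 0.538 -0.213  0.086]
g [ 0.529 -0.112  0.098] [ 0.521 -0.116  0.098] [ 0.523 -0.114  0.091]
y [ 0.554 -0.31   0.098] [ 0.538 -0.315  0.098] [ 0.541 -0.316  0.083]
s1 [ 0.424 -0.272  0.06 ] [ 0.661 -0.262  0.06 ] [ 0.608 -0.233  0.253]
s2 [ 0.667 -0.259  0.06 ] [ 0.418 -0.276  0.06 ] [ 0.456 -0.319 -0.241]
m1 [0.519 0.24  0.084] [0.502 0.244 0.084] [0.505 0.246 0.067]
m2 [0.476 0.457 0.084] [0.459 0.462 0.084] [0.462 0.467 0.069]
dish [0.595 0.021 0.008] [0.587 0.018 0.008] [0.589 0.02  0.   ]
```

View pics/cs.png

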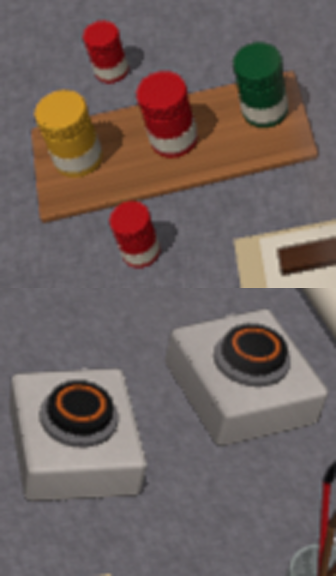

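View pics/ct.png

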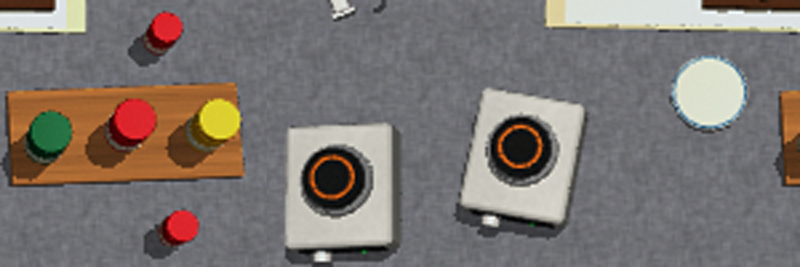

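Candidates: the red jar on the board at scene (169,197) and top (330,186) has the same size as its neighbours. The red ones off the board at (144,180) and (155,257) are clearly smaller, so I take the board one. Of the two mixers, the one at scene (342,165) and top (185,195) is about 0.56 m from the base, against about 0.65 m for the other, so I take the former. Both are confirmed in the crops. Next I refine the positions by segmentation.

```bash
cat > seg.py <<'E'
from h import *
def blob(c,m,box):
    u0,v0,u1,v1=box;mm=np.zeros(m.shape,np.uint8);mm[v0:v1,u0:u1]=m[v0:v1,u0:u1]
    n,l,st,ce=cv2.connectedComponentsWithStats(mm)
    k=1+np.argmax(st[1:,4]);return (l==k).astype(np.uint8),st[k]
def centre(m):
    c=max(cv2.findContours(m,0,1)[0],key=cv2.contourArea)
    return cv2.fitEllipse(cv2.convexHull(c))
E
python3 - <<'E'
from seg import *
d=pickle.load(open("c0.pkl","rb"))
S,T=d["scene"],d["top"]
def masks(c):
    h=cv2.cvtColor(c["pixels"],cv2.COLOR_RGB2HSV).astype(int);H,s,v=h[...,0],h[...,1],h[...,2]
    return dict(org=((H>5)&(H<20)&(s>150)&(v>130)),dish=((s<70)&(v>150)),red=((H<6)|(H>174))&(s>150)&(v>90),grn=(H>60)&(H<90)&(s>120),yel=(H>18)&(H<32)&(s>150)&(v>120))
for n,c,bx in(("S",S,dict(org=(325,145,362,175),dish=(245,200,290,235),red=(150,185,188,230),grn=(190,170,225,215),yel=(110,195,143,235))),("T",T,dict(org=(168,178,202,212),dish=(238,158,275,192),red=(316,172,346,202),grn=(285,175,313,203),yel=(348,172,376,200)))):
    M=masks(c)
    for k,b in bx.items():
        m,st=blob(c,M[k].astype(np.uint8),b);e=centre(m)
        z=dict(org=.084,dish=.008).get(k,.098)
        print(n,k,st,np.round(e[0],1),np.round(e[1],1),onz(c,*e[0],z).round(4), 'mid' if k in('org','dish') else '')
E
```

```text
S org [334 152  13  13  23] [342.1 157.8] [12.7 17.4] [0.5079 0.2411 0.084 ] mid
S dish [250 204  34  27 723] [266.5 217. ] [27.  33.5] [0.5952 0.0196 0.008 ] mid
S red [157 190  21  28 432] [167.8 203.2] [21.9 28.5] [ 0.5672 -0.2138  0.098 ] 
S grn [198 178  18  27 397] [207.6 191. ] [20.3 27. ] [ 0.5514 -0.116   0.098 ] 
S yel [115 198  21  28 391] [126.4 211.3] [22.9 28.3] [ 0.5694 -0.3116  0.098 ] 
T org [177 187  16  16  57] [184.5 194.4] [15.5 16.5] [0.5036 0.2452 0.084 ] mid
T dish [242 161  28  27 551] [255.7 174. ] [27.1 28. ] [0.591  0.0193 0.008 ] mid
T red [323 177  16  16 191] [330.2 184.3] [14.9 16.2] [ 0.5414 -0.2146  0.098 ] 
T grn [290 182  17  17 215] [297.9 190.1] [15.4 17.6] [ 0.5212 -0.1128  0.098 ] 
T yel [354 177  16  15 194] [361.8 184.2] [14.9 16.4] [ 0.5437 -0.3148  0.098 ]
```

```bash
cat > fit.py <<'E'
from seg import *
from scipy.optimize import minimize
th=np.linspace(0,2*np.pi,48,endpoint=False)
def hullmask(c,x,y,z0,z1,r,box,s=8):
    P=[proj(c,[x+r*np.cos(a),y+r*np.sin(a),z]) for z in(z0,z1) for a in th]
    u0,v0,u1,v1=box
    h=cv2.convexHull(((np.array(P)-[u0-.5,v0-.5])*s).astype(np.float32)).round().astype(np.int32)
    m=np.zeros(((v1-v0)*s,(u1-u0)*s),np.float32);cv2.fillConvexPoly(m,h,1)
    return cv2.resize(m,(u1-u0,v1-v0),interpolation=cv2.INTER_AREA)
def fit(cams,ms,boxes,x0,z1,r,zb=None):
    def f(p):
        z0=zb if zb is not None else p[2]
        return sum(((hullmask(c,p[0],p[1],z0,z1,r,b)-m[b[1]:b[3],b[0]:b[2]])**2).sum() for c,m,b in zip(cams,ms,boxes))
    s=np.array(x0,float);n=len(s)
    sim=np.vstack([s]+[s+.008*np.eye(n)[i] for i in range(n)])
    return minimize(f,s,method="Nelder-Mead",options=dict(initial_simplex=sim,xatol=1e-4,fatol=.1))
E
python3 - <<'E'
from fit import *
d=pickle.load(open("c0.pkl","rb"));S,T=d["scene"],d["top"]
def hsv(c): 
    h=cv2.cvtColor(c["pixels"],cv2.COLOR_RGB2HSV).astype(int);return h[...,0],h[...,1],h[...,2]
def M(c,k):
    H,s,v=hsv(c)
    return {"red":((H<6)|(H>174))&(s>140)&(v>60),"grn":(H>60)&(H<95)&(s>120),"yel":(H>18)&(H<32)&(s>150)&(v>120),"dish":(s<70)&(v>150),"org":(H<22)&(s>90)&(v>70)}[k]
B=dict(org=((325,145,362,172),(168,178,202,212)),dish=((245,198,290,237),(238,158,275,192)),red=((150,183,188,230),(314,170,348,204)),grn=((190,170,225,215),(283,173,315,205)),yel=((108,192,146,235),(346,170,378,202)))
for k,x0,z1,r,zb in[("red",(.538,-.213,.04),.098,.025,None),("grn",(.522,-.114,.04),.098,.025,None),("yel",(.54,-.315,.04),.098,.025,None),("dish",(.59,.02),.008,.048,.006)]:
    for cs in([0],[1],[0,1]):
        cams=[[S,T][i] for i in cs];ms=[blob(c,M(c,k).astype(np.uint8),B[k][i])[0] for c,i in zip(cams,cs)]
        R=fit(cams,ms,[B[k][i] for i in cs],x0,z1,r,zb);print(k,cs,R.x.round(4),R.fun)
for i,c in enumerate((S,T)):
    b=B["org"][i];m=M(c,"org")[b[1]:b[3],b[0]:b[2]];v,u=np.nonzero(m);print(len(u),(u.min()+u.max())/2+b[0],(v.min()+v.max())/2+b[1],u.mean()+b[0],v.mean()+b[1],onz(c,u.mean()+b[0],v.mean()+b[1],.084))
# board orientation / mixer
w=M(T,"org")
H,s,v=hsv(T);m=((H>5)&(H<18)&(s>100))[160:220,275:380].astype(np.uint8);cc=max(cv2.findContours(m,0,1)[0],key=cv2.contourArea);bx=cv2.boxPoints(cv2.minAreaRect(cc))+[275,160]
print([onz(T,*p,.012).round(3) for p in bx])
m=((s<40)&(v>150))[165:235,150:220].astype(np.uint8);cc=max(cv2.findContours(m,0,1)[0],key=cv2.contourArea);bx=cv2.boxPoints(cv2.minAreaRect(cc))+[150,165]
print([onz(T,*p,.058).round(3) for p in bx])
E
```

```text
red [0] [ 0.5484 -0.2151  0.0508] 12.302001953125
red [1] [ 0.5418 -0.2144  0.0589] 16.294677734375
red [0, 1] [ 0.544  -0.2156  0.0456] 58.99267578125
grn [0] [ 0.5342 -0.1163  0.0573] 66.322998046875
grn [1] [ 0.5241 -0.1139  0.0669] 9.43994140625
grn [0, 1] [ 0.5274 -0.1157  0.0479] 122.32763671875
yel [0] [ 0.5519 -0.3155  0.0582] 132.482421875
yel [1] [ 0.5442 -0.3149  0.0981] 5.863525390625
yel [0, 1] [ 0.5477 -0.3157  0.0908] 164.6181640625
dish [0] [0.5885 0.0211] 167.29248046875
dish [1] [0.5917 0.0198] 71.8779296875
dish [0, 1] [0.5913 0.0198] 243.8779296875
127 343.0 157.5 343.3543307086614 157.7795275590551 [0.5086846  0.24434531 0.084     ]
89 184.5 194.0 184.62921348314606 194.79775280898878 [0.50233666 0.24489736 0.084     ]
[array([ 0.592, -0.068,  0.012]), array([ 0.609, -0.363,  0.012]), array([ 0.489, -0.364,  0.012]), array([ 0.473, -0.073,  0.012])]
[array([0.437, 0.318, 0.058]), array([0.582, 0.297, 0.058]), array([0.559, 0.172, 0.058]), array([0.415, 0.194, 0.058])]
```

```bash
cat > plan.py <<'E'
from h import *
from station import get_obs
from scipy.spatial.transform import Rotation as Ro
def tool():
    o=get_obs();return o["ee_pos"],Ro.from_euler("xyz",o["eef_rot"]),o
def plan(xyz,jaw):
    """jaw: world yaw (rad) of tool y, tool x down. prints turn (deg, tool axes) and shift in the tool frame AFTER and BEFORE the turn"""
    p,R,o=tool()
    x=np.array([0,0,-1.]);out=[]
    for j in(jaw,jaw+np.pi):
        y=np.array([np.cos(j),np.sin(j),0]);z=np.cross(x,y)
        Rt=Ro.from_matrix(np.c_[x,y,z]);rv=(R.inv()*Rt).as_rotvec(degrees=True);out.append((np.linalg.norm(rv),rv,Rt))
    out.sort(key=lambda t:t[0]);_,rv,Rt=out[0]
    d=np.array(xyz)-p
    print("t",round(o["time_s"],2),"p",p.round(4),"toolaxes\n",R.as_matrix().round(3))
    print("turn",rv.round(2),"alt",out[1][1].round(1),"shift before-turn axes",R.inv().apply(d).round(4),"after",Rt.inv().apply(d).round(4),"F",o["force"].round(2),"w",o["grip_width"],"q",o["qpos"].round(2))
E
python3 -c "
from plan import *
plan([.543,-.215,.15],np.arctan2(.1,1))"
```

```text
t 0.1 p [0.2013 0.5116 0.205 ] toolaxes
 [[-0.     0.366  0.931]
 [-0.001  0.931 -0.366]
 [-1.    -0.001 -0.   ]]
turn [6.281e+01 3.000e-02 5.000e-02] alt [-1.172e+02 -1.000e-01  0.000e+00] shift before-turn axes [ 0.0555 -0.551   0.5841] after [0.055  0.2677 0.757 ] F [ 0.59 -0.31  0.66] w 0.09360746514092007 q [ 1.13  0.3   1.52  0.    1.32 -0.07]
```

Call:
step_arm --motion '[[[0,0,0,10.47,0,0],[0,0,0,10.47,0,0],[0,0,0,10.47,0,0],[0,0,0,10.47,0,0],[0,0,0,10.47,0,0],[0,0,0,10.47,0,0],[0,0.009,0.025,0,0,0],[0,0.018,0.051,0,0,0],[0,0.018,0.051,0,0,0],[0,0.018,0.051,0,0,0],[0,0.018,0.051,0,0,0],[0,0.018,0.051,0,0,0]]]' --fingers 0.094 --squeeze 40

```text
time_s: 1.6
ee_pos: [0.328, 0.2414, 0.2054]
eef_rot: [1.33, 1.571, -0.141]
force: [0.6, 0.9, 1.0]
grip_width: 0.0941
```

Call:
step_arm --motion '[[[0,0.018,0.051,0,0,0],[0,0.018,0.051,0,0,0],[0,0.018,0.051,0,0,0],[0,0.018,0.051,0,0,0],[0,0.018,0.051,0,0,0],[0,0.018,0.051,0,0,0],[0,0.018,0.051,0,0,0],[0,0.018,0.051,0,0,0],[0,0.018,0.051,0,0,0],[0,0.009,0.025,0,0,0],[0,0,0,0,0,0]]]'

```text
time_s: 2.98
ee_pos: [0.5459, -0.2227, 0.2044]
eef_rot: [-2.089, 1.569, 2.722]
force: [0.4, 0.5, 0.7]
grip_width: 0.094
```

```bash
python3 -c "
from plan import *
from station import camera
plan([.543,-.215,.15],np.arctan2(.1,1))
for n in('scene','top'):
    c=camera(n);cv2.imwrite(f'pics/{n}1.png',c['pixels'][:,:,::-1])
"
```

```text
t 2.98 p [ 0.5459 -0.2227  0.2044] toolaxes
 [[-0.001  0.995  0.098]
 [ 0.001  0.098 -0.995]
 [-1.    -0.001 -0.001]]
turn [-0.11 -0.04  0.07] alt [1.799e+02 1.000e-01 1.000e-01] shift before-turn axes [ 0.0544 -0.002  -0.0079] after [ 0.0544 -0.0021 -0.008 ] F [0.44 0.46 0.68] w 0.09402142444041227 q [-0.45  0.39  1.4  -0.    1.35 -0.55]
```

View pics/scene1.png

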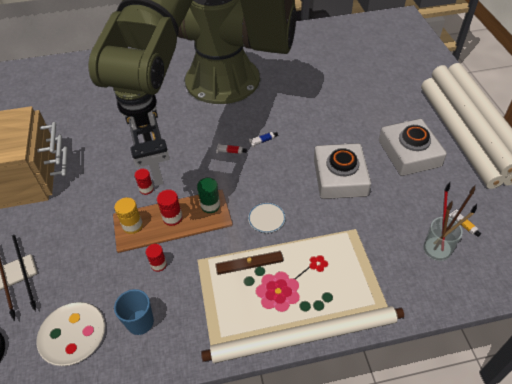

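The image shows the arm above the row with the gripper at about (150,150), and the jars have not moved. Next I align and descend.

Call:
step_arm --motion '[[[0.004,-0.002,-0.008,0,0,0],[0.015,0,0,0,0,0],[0.02,0,0,0,0,0],[0.02,0,0,0,0,0],[0.02,0,0,0,0,0],[0.02,0,0,0,0,0],[0.02,0,0,0,0,0],[0.02,0,0,0,0,0],[0.015,0,0,0,0,0],[0.012,0,0,0,0,0],[0,0,0,0,0,0]]]'

```text
time_s: 4.45
ee_pos: [0.5428, -0.2135, 0.0387]
eef_rot: [-2.084, 1.57, 2.728]
force: [0.2, 0.2, -0.5]
grip_width: 0.0941
```

```bash
python3 -c "
from plan import *
from station import camera
plan([.543,-.215,.038],np.arctan2(.1,1))
c=camera('scene');a=c['pixels'][120:270,80:250];b=camera('top')['pixels'][120:270,250:420]
cv2.imwrite('pics/s2.png',np.hstack([cv2.resize(i,None,fx=2.3,fy=2.3,interpolation=2) for i in(a,b)])[:,:,::-1])
"
```

```text
t 4.45 p [ 0.5428 -0.2135  0.0387] toolaxes
 [[-0.001  0.995  0.1  ]
 [ 0.     0.1   -0.995]
 [-1.    -0.001 -0.001]]
turn [ 0.01 -0.03  0.06] alt [-1.8e+02 -1.0e-01 -1.0e-01] shift before-turn axes [0.0007 0.     0.0015] after [0.0007 0.     0.0015] F [ 0.18  0.17 -0.47] w 0.09411261635269183 q [-0.44  0.56  1.57 -0.    1.01 -0.54]
```

View pics/s2.png

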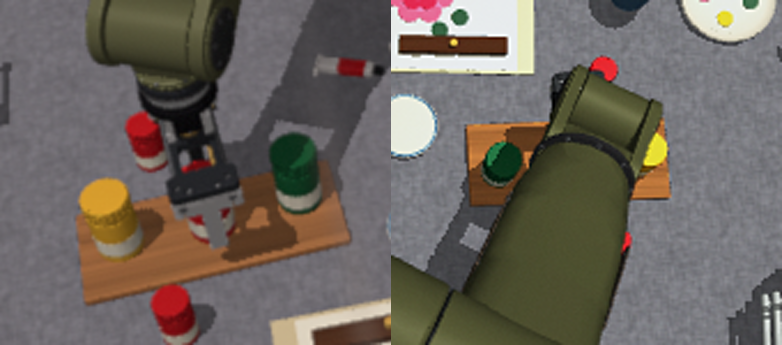

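The fingers straddle the red jar (crop left, about (205,205)) and are clear of the neighbours. I close the gripper.

Call:
step_arm --motion '[[[0,0,0.0015,0,0,0],[0,0,0,0,0,0],[0,0,0,0,0,0],[0,0,0,0,0,0],[0,0,0,0,0,0],[0,0,0,0,0,0],[0,0,0,0,0,0],[0,0,0,0,0,0],[0,0,0,0,0,0],[0,0,0,0,0,0]]]' --fingers 0.03 --squeeze 40

```text
time_s: 5.8
ee_pos: [0.5434, -0.2153, 0.0395]
eef_rot: [1.169, 1.571, -0.302]
force: [0.9, 0.6, 1.1]
grip_width: 0.0497
```

Call:
step_arm --motion '[[[-0.005,0,0,0,0,0],[-0.01,0,0,0,0,0],[-0.02,0,0,0,0,0],[-0.025,0,0,0,0,0],[-0.025,0,0,0,0,0],[-0.025,0,0,0,0,0],[-0.025,0,0,0,0,0],[-0.02,0,0,0,0,0],[-0.01,0,0,0,0,0],[0,0,0,0,0,0],[0,0,0,0,0,0]]]'

```text
time_s: 7.18
ee_pos: [0.543, -0.2152, 0.2036]
eef_rot: [-2.092, 1.569, 2.72]
force: [-0.2, -0.3, -1.7]
grip_width: 0.0499
```

```bash
python3 -c "
from plan import *
from station import camera
plan([.505,.2446,.18],np.arctan2(.1,1))
c=camera('scene');pickle.dump(c,open('c3.pkl','wb'));a=c['pixels'][80:270,80:280]
cv2.imwrite('pics/s3.png',cv2.resize(a,None,fx=3,fy=3,interpolation=2)[:,:,::-1])
"
```

```text
t 7.17 p [ 0.543  -0.2152  0.2036] toolaxes
 [[-0.001  0.995  0.099]
 [ 0.001  0.099 -0.995]
 [-1.    -0.001 -0.001]]
turn [-0.01 -0.04  0.07] alt [1.8e+02 1.0e-01 1.0e-01] shift before-turn axes [ 0.0239  0.0079 -0.4613] after [ 0.0236  0.0079 -0.4613] F [-0.19 -0.29 -1.73] w 0.049892806067762814 q [-0.44  0.38  1.42 -0.    1.34 -0.54]
```

View pics/s3.png

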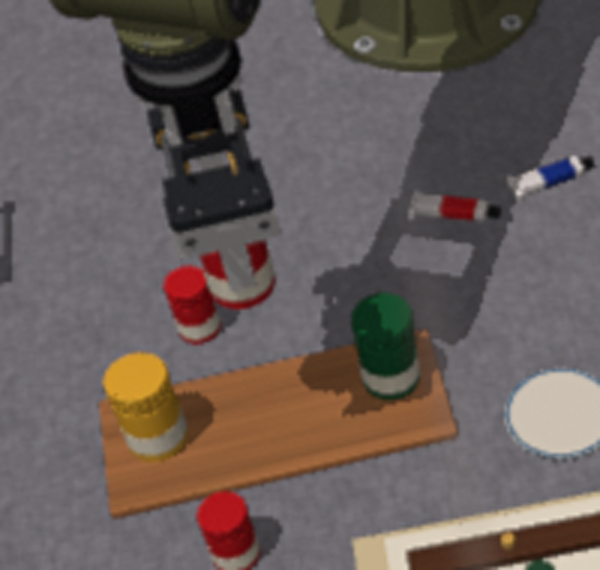

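The red jar hangs upright in the fingers at crop (238,270), and green and yellow stand as before. I carry it over to the pad.

Call:
step_arm --motion '[[[0,0,-0.012,0,0,0],[0,0,-0.025,0,0,0],[0,0.001,-0.04,0,0,0],[0,0.001,-0.05,0,0,0],[0,0.001,-0.05,0,0,0],[0,0.001,-0.05,0,0,0],[0,0.001,-0.05,0,0,0],[0,0.001,-0.05,0,0,0],[0,0.001,-0.05,0,0,0],[0,0.001,-0.04,0,0,0],[0,0,-0.03,0,0,0],[0,0,-0.014,0,0,0]]]'

```text
time_s: 8.72
ee_pos: [0.5046, 0.2458, 0.2041]
eef_rot: [-1.441, 1.57, -2.911]
force: [-0.2, -0.3, -0.9]
grip_width: 0.0496
```

Call:
step_arm --motion '[[[0.02,0,0,0,0,0],[0.03,0,0,0,0,0],[0.02,0,0,0,0,0],[0.01,0,0,0,0,0],[0,0,0,0,0,0],[0,0,0,0,0,0]]]'

```text
time_s: 9.48
ee_pos: [0.5058, 0.2443, 0.1254]
eef_rot: [1.832, 1.569, 0.361]
force: [-0.6, 0.7, -2.2]
grip_width: 0.0497
```

```bash
python3 -c "
from plan import *
from station import camera
plan([.505,.2446,.111],np.arctan2(.1,1))
c=camera('scene');t=camera('top');pickle.dump([c,t],open('c4.pkl','wb'));a=c['pixels'][80:210,280:450];b=t['pixels'][110:240,120:290]
cv2.imwrite('pics/s4.png',np.hstack([cv2.resize(a,None,fx=3,fy=3,interpolation=2),cv2.resize(b,None,fx=1.7,fy=3,interpolation=2)])[:,:,::-1])
"
```

```text
t 9.47 p [0.5058 0.2443 0.1254] toolaxes
 [[ 0.001  0.995  0.099]
 [ 0.     0.099 -0.995]
 [-1.     0.001 -0.   ]]
turn [-0.01 -0.02 -0.07] alt [ 1.8e+02 -1.0e-01  0.0e+00] shift before-turn axes [ 0.0144 -0.0008 -0.0004] after [ 0.0144 -0.0008 -0.0004] F [-0.61  0.67 -2.19] w 0.04965466186905358 q [ 0.38  0.4   1.58 -0.    1.16  0.29]
```

View pics/s4.png

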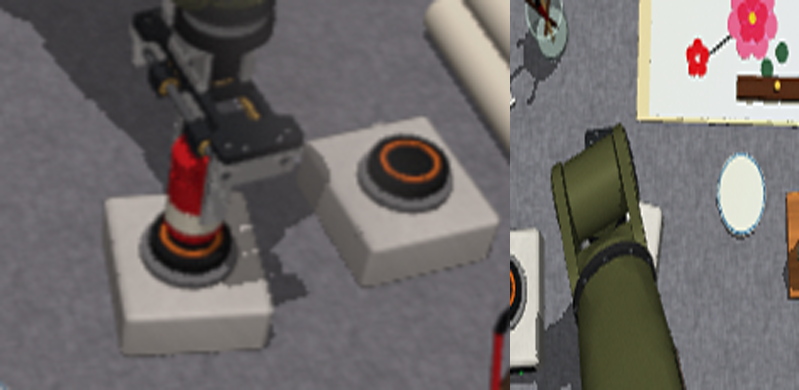

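```bash
python3 -c "
from h import *
c=pickle.load(open('c4.pkl','rb'))[0]
for x in(-.025,0,.025):print(proj(c,[.5058+x,.2443,.098]))
print(proj(c,[.5058,.2443-.025,.098]),proj(c,[.5058,.2443+.025,.098]),proj(c,[.505,.2446,.084]))
cv2.imwrite('pics/s5.png',cv2.resize(c['pixels'][115:185,310:375],None,fx=8,fy=8,interpolation=0)[:,:,::-1])
"
```

```text
[340.56072845 146.52088247]
[343.56417995 153.25970195]
[346.64285178 160.16729267]
[334.27108157 154.86709937] [352.81135282 151.66024811] [343.004151   156.75848042]
```

View pics/s5.png

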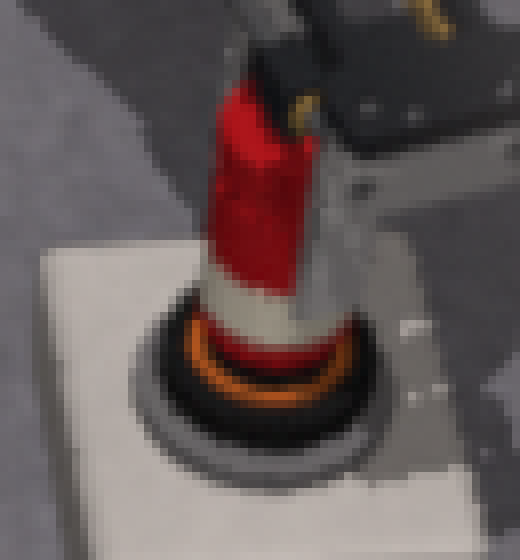

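The enlarged crop shows the jar's bottom centred at about (344.5,161), over the ring of the pad, whose centre is (343.6,158), with roughly 14 mm of gap. The offset is about 2–3 mm, so I nudge it 2 mm and press slowly.

Call:
step_arm --motion '[[[0.003,0,0.002,0,0,0],[0.004,0,0,0,0,0],[0.003,0,0,0,0,0],[0.002,0,0,0,0,0],[0.0015,0,0,0,0,0],[0.0015,0,0,0,0,0],[0.0015,0,0,0,0,0],[0.0015,0,0,0,0,0],[0.0015,0,0,0,0,0],[0,0,0,0,0,0]]]' --squeeze 55

```text
time_s: 10.82
ee_pos: [0.5056, 0.2422, 0.105]
eef_rot: [-2.81, 1.571, 2.002]
force: [-3.8, -1.5, 5.1]
grip_width: 0.0495
```

Call:
step_arm --motion '[[[0.0015,0,0,0,0,0],[0.0015,0,0,0,0,0],[0.0015,0,0,0,0,0],[0.001,0,0,0,0,0],[0.0005,0,0,0,0,0],[0.0005,0,0,0,0,0],[0,0,0,0,0,0]]]'

```text
time_s: 11.7
ee_pos: [0.5057, 0.2423, 0.0994]
eef_rot: [1.911, 1.57, 0.44]
force: [-6.9, -3.1, 13.6]
grip_width: 0.0494
```

Call:
step_arm --motion '[[[0.0005,0,0,0,0,0],[0,0,0,0,0,0],[0,0,0,0,0,0],[0,0,0,0,0,0]]]'

```text
time_s: 12.2
ee_pos: [0.5057, 0.2423, 0.0994]
eef_rot: [1.907, 1.57, 0.436]
force: [-9.2, -4.1, 19.4]
grip_width: 0.0495
```

```bash
python3 -c "
from plan import *
from station import camera
plan([.505,.2446,.099],np.arctan2(.1,1))
c=camera('scene');pickle.dump(c,open('c6.pkl','wb'))
cv2.imwrite('pics/s6.png',cv2.resize(c['pixels'][115:185,310:375],None,fx=8,fy=8,interpolation=0)[:,:,::-1])
"
```

```text
t 12.2 p [0.5057 0.2423 0.0994] toolaxes
 [[ 0.001  0.995  0.099]
 [ 0.     0.099 -0.995]
 [-1.     0.001 -0.   ]]
turn [-0.   -0.01 -0.04] alt [ 1.8e+02 -1.0e-01  0.0e+00] shift before-turn axes [ 0.0004 -0.0005 -0.0024] after [ 0.0004 -0.0005 -0.0024] F [-9.22 -4.06 19.4 ] w 0.04946469506247225 q [0.38 0.43 1.6  0.   1.11 0.28]
```

View pics/s6.png

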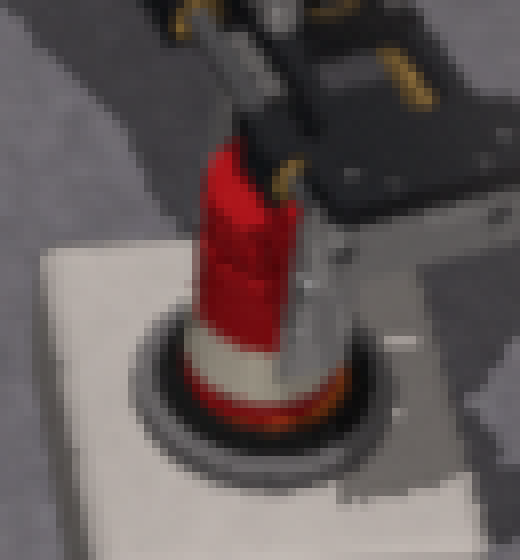

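The pad is down almost to its collar, the jar is upright and centred at crop (270,400), and the force rises stiffly (19 N), so the pad is at its stop. I hold there.

Call:
step_arm --motion '[[[0,0,0,0,0,0],[0,0,0,0,0,0],[0,0,0,0,0,0],[0,0,0,0,0,0],[0,0,0,0,0,0],[0,0,0,0,0,0],[0,0,0,0,0,0],[0,0,0,0,0,0],[0,0,0,0,0,0],[0,0,0,0,0,0],[0,0,0,0,0,0],[0,0,0,0,0,0]]]'

```text
time_s: 13.75
ee_pos: [0.5057, 0.2423, 0.0994]
eef_rot: [1.889, 1.57, 0.418]
force: [-10.4, -2.8, 19.8]
grip_width: 0.0496
```

Call:
step_arm --motion '[[[0,0,0,0,0,0],[0,0,0,0,0,0],[0,0,0,0,0,0],[0,0,0,0,0,0],[0,0,0,0,0,0]]]'

```text
time_s: 14.38
ee_pos: [0.5057, 0.2423, 0.0994]
eef_rot: [1.9, 1.57, 0.429]
force: [-9.3, -4.1, 18.5]
grip_width: 0.0496
```

Call:
step_arm --motion '[[[-0.002,0,0,0,0,0],[-0.003,0,0,0,0,0],[-0.004,0,0,0,0,0],[-0.005,0,0,0,0,0],[-0.01,0,0,0,0,0],[-0.02,0,0,0,0,0],[-0.02,0,0,0,0,0],[-0.01,0,0,0,0,0],[-0.005,0,0,0,0,0],[0,0,0,0,0,0]]]'

```text
time_s: 15.62
ee_pos: [0.5056, 0.2422, 0.1767]
eef_rot: [-1.258, 1.571, -2.729]
force: [-0.2, 0.5, -1.3]
grip_width: 0.0496
```

```bash
python3 -c "
from plan import *
from station import camera
plan([.591,.0197,.12],np.arctan2(.1,1))
c=camera('scene')
cv2.imwrite('pics/s7.png',cv2.resize(c['pixels'][80:185,290:395],None,fx=5,fy=5,interpolation=0)[:,:,::-1])
"
```

```text
t 15.62 p [0.5056 0.2422 0.1767] toolaxes
 [[-0.     0.995  0.099]
 [-0.     0.099 -0.995]
 [-1.    -0.     0.   ]]
turn [-0.    0.    0.01] alt [180.   0.  -0.] shift before-turn axes [0.0567 0.0628 0.2299] after [0.0567 0.0628 0.2299] F [-0.21  0.45 -1.32] w 0.049617895368523124 q [ 0.38  0.35  1.53 -0.    1.27  0.28]
```

View pics/s7.png

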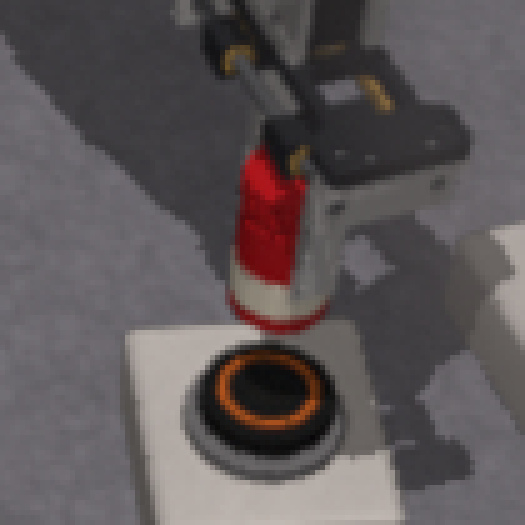

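The pad has sprung back (crop (268,395)) and the jar is still held upright. I carry it to the dish.

Call:
step_arm --motion '[[[0,0.003,0.01,0,0,0],[0,0.006,0.024,0,0,0],[0,0.01,0.036,0,0,0],[0,0.01,0.036,0,0,0],[0,0.01,0.036,0,0,0],[0,0.01,0.036,0,0,0],[0,0.009,0.03,0,0,0],[0.01,0.0048,0.017,0,0,0],[0.02,0,0.0065,0,0,0],[0.03,0,0,0,0,0],[0.03,0,0,0,0,0],[0.015,0,0,0,0,0]]]'

```text
time_s: 17.18
ee_pos: [0.5902, 0.0182, 0.0697]
eef_rot: [-1.721, 1.568, 3.091]
force: [-0.0, -0.0, 0.3]
grip_width: 0.0498
```

Call:
step_arm --motion '[[[0.01,0,0,0,0,0],[0.005,0,0,0,0,0],[0,0,0,0,0,0],[0,0,0,0,0,0]]]'

```text
time_s: 17.68
ee_pos: [0.5915, 0.0181, 0.0576]
eef_rot: [1.464, 1.57, -0.007]
force: [-0.5, -0.7, -1.6]
grip_width: 0.0495
```

```bash
python3 -c "
from plan import *
from station import camera
plan([.591,.018,.0354],np.arctan2(.1,1))
c=camera('scene')
for x in(-.025,0,.025):print(proj(c,[.591+x,.018,.03]))
cv2.imwrite('pics/s8.png',cv2.resize(c['pixels'][160:245,220:325],None,fx=6,fy=6,interpolation=0)[:,:,::-1])
"
```

```text
t 17.68 p [0.5915 0.0181 0.0576] toolaxes
 [[ 0.001  0.995  0.099]
 [-0.     0.099 -0.995]
 [-1.     0.001  0.   ]]
turn [-0.    0.01 -0.06] alt [ 1.8e+02 -1.0e-01 -0.0e+00] shift before-turn axes [ 0.0222 -0.0006  0.0001] after [ 0.0222 -0.0005  0.0001] F [-0.48 -0.69 -1.64] w 0.049460117515573034 q [-0.03  0.55  1.54  0.    1.06 -0.13]
[263.28610579 203.04379863]
[265.38264608 210.65883514]
[267.53296023 218.4691886 ]
```

View pics/s8.png

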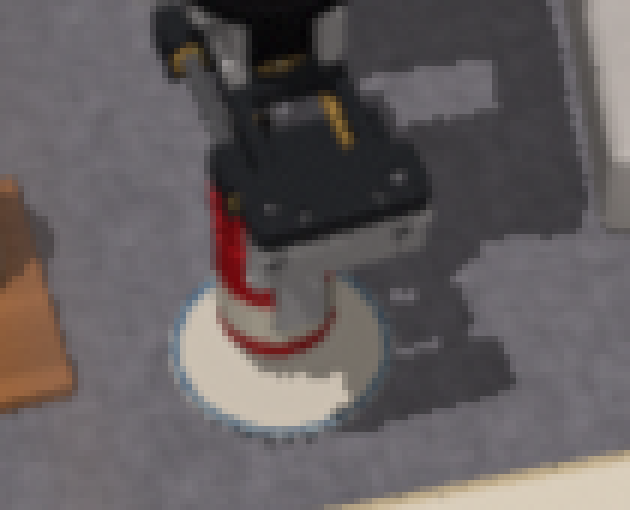

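The jar's underside is centred at crop column 276 against 279 for the dish, and it will land about mid-dish. I lower it gently.

Call:
step_arm --motion '[[[0.006,0,0,0,0,0],[0.006,0,0,0,0,0],[0.004,0,0,0,0,0],[0.002,0,0,0,0,0],[0.001,0,0,0,0,0],[0.001,0,0,0,0,0],[0.001,0,0,0,0,0],[0,0,0,0,0,0],[0,0,0,0,0,0]]]'

```text
time_s: 18.85
ee_pos: [0.5912, 0.0181, 0.036]
eef_rot: [1.401, 1.571, -0.07]
force: [0.1, -0.7, -1.6]
grip_width: 0.0493
```

Call:
step_arm --motion '[[[0.0005,0,0,0,0,0],[0.0003,0,0,0,0,0],[0.0002,0,0,0,0,0],[0,0,0,0,0,0]]]'

```text
time_s: 19.35
ee_pos: [0.5912, 0.0181, 0.0355]
eef_rot: [1.28, 1.571, -0.191]
force: [-2.7, -0.4, 6.7]
grip_width: 0.0497
```

Contact is made (about 7 N). I let go.

Call:
step_arm --motion '[[[-0.0003,0,0,0,0,0],[0,0,0,0,0,0],[0,0,0,0,0,0],[0,0,0,0,0,0],[0,0,0,0,0,0],[0,0,0,0,0,0]]]' --fingers 0.08

```text
time_s: 20.1
ee_pos: [0.5911, 0.0181, 0.0352]
eef_rot: [-1.162, 1.571, -2.633]
force: [0.2, -0.1, -0.7]
grip_width: 0.0799
```

Call:
step_arm --motion '[[[-0.005,0,0,0,0,0],[-0.01,0,0,0,0,0],[-0.015,0,0,0,0,0],[-0.02,0,0,0,0,0],[-0.03,0,0,0,0,0],[-0.03,0,0,0,0,0],[-0.03,0,0,0,0,0],[-0.02,0,0,0,0,0],[0,0,-0.04,0,0,0],[0,0,-0.04,0,0,0],[0,0,-0.04,0,0,0],[0,0,-0.04,0,0,0]]]'

```text
time_s: 21.6
ee_pos: [0.575, 0.1786, 0.1966]
eef_rot: [1.709, 1.57, 0.238]
force: [0.3, -0.3, 0.6]
grip_width: 0.0801
```

Call:
step_arm --motion '[[[0,-0.04,-0.01,0,0,0],[0,-0.04,0,0,0,0],[0,-0.04,0,0,0,0],[0,-0.02,0,0,0,0],[0,0,0,0,0,0]]]'

```text
time_s: 22.22
ee_pos: [0.4346, 0.1734, 0.1966]
eef_rot: [1.767, 1.569, 0.296]
force: [0.7, 0.4, 0.6]
grip_width: 0.0804
```

```bash
python3 - <<'E'
from fit import *
from plan import *
from station import camera
plan([.591,.018,.0354],np.arctan2(.1,1))
c=camera('scene');t=camera('top');pickle.dump([c,t],open('c9.pkl','wb'))
cv2.imwrite('pics/s9.png',c['pixels'][:,:,::-1])
cv2.imwrite('pics/t9.png',t['pixels'][:,:,::-1])
E
```

```text
t 22.23 p [0.4346 0.1734 0.1966] toolaxes
 [[ 0.002  0.995  0.1  ]
 [ 0.001  0.1   -0.995]
 [-1.     0.002 -0.   ]]
turn [ 0.02 -0.02 -0.11] alt [-180.     0.2   -0. ] shift before-turn axes [0.1614 0.1398 0.1704] after [0.1612 0.1402 0.1702] F [0.7  0.44 0.6 ] w 0.08037101151567513 q [ 0.3   0.12  1.76 -0.    1.26  0.2 ]
```

View pics/s9.png

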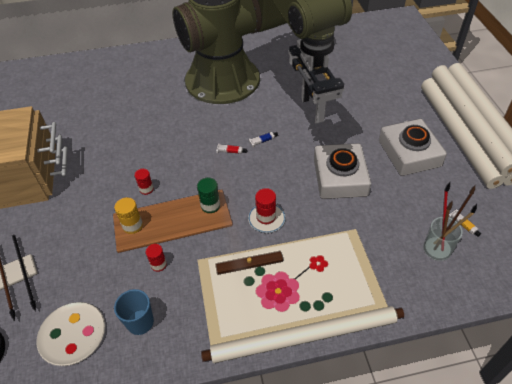

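View pics/t9.png

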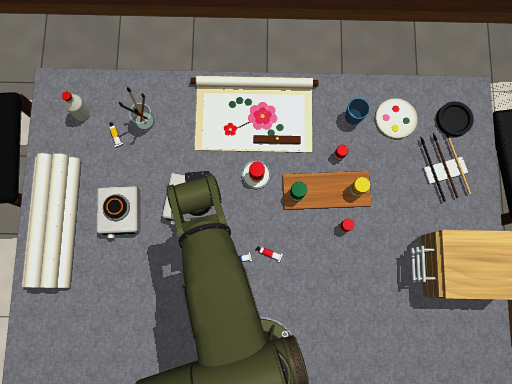

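The jar stands on the dish at scene (266,207) and top (257,172). Green, yellow and the pad look unchanged and the arm is clear. I run a quick numeric check before handing in.

```bash
python3 - <<'E'
from fit import *
from station import ticket
cs=pickle.load(open('c9.pkl','rb'))
B=((248,180,290,225),(240,154,276,192))
o=[]
for i,c in enumerate(cs):
    h=cv2.cvtColor(c["pixels"],cv2.COLOR_RGB2HSV).astype(int);H,s,v=h[...,0],h[...,1],h[...,2]
    m=blob(c,(((H<6)|(H>174))&(s>140)&(v>60)).astype(np.uint8),B[i])[0]
    R=fit([c],[m],[B[i]],(.59,.018,.045),.094,.025);print(R.x.round(4),R.fun,"off dish",(R.x[:2]-[.591,.0197]).round(4))
    o.append(np.linalg.norm(R.x[:2]-[.591,.0197]))
d=pickle.load(open('c0.pkl','rb'))
for a,b in((110,146),(190,225)):print("diff green/yellow",np.abs(d['scene']['pixels'][170:235,a:b].astype(int)-cs[0]['pixels'][170:235,a:b]).mean())
if max(o)<.015: ticket.hand_in();print("handed in")
E
```

```text
[0.5951 0.0176 0.0474] 14.000732421875 off dish [ 0.0041 -0.0021]
[0.5884 0.0185 0.0506] 10.67041015625 off dish [-0.0026 -0.0012]
diff green/yellow 2.1847578347578347
diff green/yellow 1.9038827838827839
the job is handed in; nothing more can be done
handed in
```

The red jar was pressed on the mixer pad and now stands on the white dish. The job was handed in at about 22 s of the 61 s allowed, and the hand-in gave no verdict.

- **Pressing:** I took the full-size red jar from between green and yellow, carried it upright to the nearer mixer and lowered it slowly onto the pad. The pad stayed at its stop for about 2.7 s. I had no direct reading of the pad's travel. I judged it from the tool height, the stiff rise in force (wrist force about 20 N at the stop), and the picture. The pad had sprung back when I lifted the jar off.
- **Placing:** I lowered the jar onto the dish with about 7 N of contact force, opened the fingers and backed the arm away. The last pictures show it standing clear of the arm.
- **Position check:** The two cameras put the jar 3–5 mm from the dish's centre, against 23 mm allowed. They disagree by about 7 mm in x. A 3–10 mm disagreement of the same kind showed up on the other objects from the start.
- **Green and yellow jars:** They look unmoved. In the scene camera's crops around them, the picture differs from the one at the start by only about 2 grey levels on average.

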